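# Put the repair tools back in the bench caddy

### The arm

A 7-joint arm with a two-finger parallel gripper is mounted at the origin on the work surface. World frame = base frame: x ahead of the robot, y to its left, z up, the work surface at z = 0. Lengths are in m, angles in rad, forces in N, time in s.
With the tool pointing down it reaches from about 0.4 to 0.85 m from the base axis. Payload 6.9 kg.
Tool frame: the origin (TCP) lies at the very end of the fingers, on their centre line; the grasp point (between the pads) lies 19 mm behind it; z points along the fingers, y is the line along which they close (so a half turn about z gives the same grasp; the last joint's range is limited). The gripper opens to 85 mm and grips with 20 to 120 N. Pads are 22 mm wide; open, the fingers measure 114 mm over their backs; the gripper's body (76 mm by 85 mm) begins 54 mm behind the grasp point. The pads swing forward as they close: fully open they stand 13 mm farther back than shut.
Start: joints at [1.242, 0.507, -0.238, 1.5, 0.126, 1.149, -0.155], TCP at [0.263, -0.567, 0.231] pointing down, gripper open.
Joint ranges: [-3.08, 3.08], [-0.24, 2.05], [-1.43, 1.35], [0, 2.5], [-1.52, 4.66], [0.17, 1.96], [-2.89, 2.89]. Speed limits (rad/s): [2.39, 2.39, 3.14, 3.14, 3.14, 3.14, 3.14].

### API

Orientations are given as a unit quaternion [x, y, z, w].
In Python, from plant import state, snapshot, close_job, recognise, landmark_of gives the robot as it stands.
- The arm moves only by the tool servo_tool, never from a script. Its argument "moves" is a list that holds one entry, the list of rows, each a list of 7 numbers: the shift along the tool's x, y, z in a scale on which 1.0 is 800 mm, then the turn, a rotation vector about the tool's x, y, z in normalised numbers (1 is pi rad), then the closure, from -1 (fully open) to 1 (shut). A call has 1 to 20 rows; each row is the pose to reach, as a shift and turn from the pose commanded when the call began, along the tool's axes at that moment; what a row does not reach only later rows make up. A row lasts 1/12 s, in which the tool goes at most 41.7 mm and 7.16 degrees, less where a joint would pass 70% of its speed; a pose out of reach is approached as far as the arm can. A call with a gripper value outside its range is refused whole. The fingers move at their own pace and stop on an object; "newtons" is the grip in N (left out, the last holds). Time passes only in rows, so rows that repeat a pose let the fingers close. It gives the time, the measured TCP pose, the force, the opening and the grip force at its end, in the units of the state.
- state(): the state, without advancing time (a new reading comes with each control period).
- snapshot(name): name is "side" or "top"; returns a dict with "color" (480x640x3 uint8, red, green, blue), "z_map" (480x640 float32, m along the optical axis (not along the pixel's ray), 0 where there is no reading), "intrinsics" (3x3 intrinsics, pixels), "dist_coeffs" ([k1, k2, p1, p2, k3] as OpenCV has them; the pictures are not rectified), "pose" (4x4, takes a point from camera to world coordinates). Camera axes: x right, y up, looking along -z (the intrinsics and any distortion apply to the point x, -y, -z); pixel columns grow to the right and rows downward; lengths in m; the calibration is good to about 2 mm. A picture is of the moment at which its call begins.
- close_job(): hands the job in; it is judged then, once.
Trained networks look in the newest picture that a camera, given by its name, has taken for a name from the list of things; names that differ only in an ending like _2 or _b are one class to them, and where a whole thing is asked for, a point or a joint stands for the part that bears it (a point fixed in the world has none). Each returns a list of dicts, best first, with "p" (0 to 1); they miss things now and then, are a little off and sometimes report something else, mostly with a low value. They report only what shows in the picture. A call takes as long as a camera call. They do not tell look-alikes from the thing itself.
- recognise(name, camera): "bbox" ([left, top, width, height] as shares, 0 to 1, of the picture: columns of its width, rows of its height, round what is visible of it).
- landmark_of(name, camera): "at" ([column, row] as shares, 0 to 1, of the picture: columns of its width, rows of its height: a listed point, or the origin of a listed thing).
The state is a dict: "clock": time; "q": joint angles; "joint_velocities": joint speeds; "tau": joint torques, N m; "tool_pos": TCP position; "tcp_rot": TCP orientation; "wrist_force": force on the tool from outside, world axes, zero at the start; "wrist_torque": the same for the moment, N m; "width": opening from 0.0 (shut) to 1.0 (fully open); "grip_force": force on a finger pad.
Only numpy, scipy, OpenCV 4.12 (cv2) and the standard library are available. Lean on these libraries where they do the work, as an engineer would, in place of code of your own. Each camera call takes 0.05 s, during which the arm holds its last target. There are 200 camera calls.

### The job

The phone repair is done: pick the four hand tools (precision screwdriver, tweezers, spudger and brush) off the mat and lay each one down flat, lengthways, inside the caddy bin that already holds another of its kind, without dropping it. The pen and the pencil are not tools: leave them where they lie on the mat.

Things in the scene. Friction and masses are not known exactly. Their poses are not given: they have to be found in the camera images.
- driver: Precision screwdriver, 138 mm long: six-sided aluminium handle 74 mm long, 11 mm thick, with dark grip rings and a small swivel cap at the -x end; thin steel blade, 3.4 x 51 mm, to +x. Loose on the 3 mm thick work mat. Origin: half length, middle line, 5.5 mm above its underside; x along it. Grip at the origin across y (handle, 11 mm).
- tweezers: Steel tweezers, 130 mm long, stiff, lying on their side: 12.6 mm wide in the middle, 9 mm high, points at +x, joined at -x. Loose on the 3 mm thick work mat. Origin: half length, middle line, 4.5 mm above its underside; x along it. Grip at the origin across y (12.6 mm).
- spudger: Spudger: black nylon prying stick, 136 mm long, 10 mm wide, 8 mm high, with a flat 14 mm wide wedge at +x and a narrow pick at -x. Loose on the 3 mm thick work mat. Origin: half length, middle line, 4 mm above its underside; x along it. Grip at the origin across y (10 mm).
- brush: Cleaning brush like a toothbrush on its side, 138 mm long: wooden handle 7 mm wide, 11 mm high; dark bristle tufts 13 mm long on the last 40 mm at +x, pointing to its -y. Loose on the 3 mm thick work mat. Origin: half length, middle line, 5.5 mm above its underside; x along it. Grip at the origin across y (7 mm).
- driver_bin: Open grey-blue bin that already holds a screwdriver of the same kind, lying lengthways 29 mm to the bin's +y side (the -y side is free). Fixed in a low black tote, one of four equal bins in a row in any order. Outside 165 (x) x 81 (y) x 24 mm high, inside 160 x 76 mm; walls and floor 2.5 mm. Origin: centre of underside, 4 mm above the table; x along the bin, roughly away from the robot.
- tweezers_bin: Open grey-blue bin that already holds a pair of tweezers of the same kind, lying lengthways 29 mm to the bin's +y side (the -y side is free). Fixed in a low black tote, one of four equal bins in a row in any order. Outside 165 (x) x 81 (y) x 24 mm high, inside 160 x 76 mm; walls and floor 2.5 mm. Origin: centre of underside, 4 mm above the table; x along the bin, roughly away from the robot.
- spudger_bin: Open grey-blue bin that already holds a black spudger of the same kind, lying lengthways 29 mm to the bin's +y side (the -y side is free). Fixed in a low black tote, one of four equal bins in a row in any order. Outside 165 (x) x 81 (y) x 24 mm high, inside 160 x 76 mm; walls and floor 2.5 mm. Origin: centre of underside, 4 mm above the table; x along the bin, roughly away from the robot.
- brush_bin: Open grey-blue bin that already holds a wooden brush of the same kind, lying lengthways 29 mm to the bin's +y side (the -y side is free). Fixed in a low black tote, one of four equal bins in a row in any order. Outside 165 (x) x 81 (y) x 24 mm high, inside 160 x 76 mm; walls and floor 2.5 mm. Origin: centre of underside, 4 mm above the table; x along the bin, roughly away from the robot.
- pen: Metal ballpoint pen, like the screwdriver at a glance but no tool: round aluminium barrel 10 mm thick, 138 mm long, pocket clip near -x, short dark conical nib at +x, no thin blade. Loose on the 3 mm thick work mat. Origin: half length, middle line, 4.75 mm above its underside; x along it.
- pencil: Black six-sided pencil, like the spudger at a glance but no tool: 8 mm thick, 133 mm long, pale sharpened wooden cone at +x, no wedge. Loose on the 3 mm thick work mat. Origin: half length, middle line, 3.9 mm above its underside; x along it.
Things that resemble listed ones, but are neither listed nor needed, are in the scene too. What is shaped like the driver_bin but turquoise or yellow is not meant.

How it is judged:
By the outcome, as a careful person would: the job done as asked, in the order asked, and still so for the second after the job is handed in, with the robot touching nothing.
It also fails if it takes over 112 s, if anything falls off the work surface, if the arm or the gripper's body presses on something with over 40 N, if the wrist force passes 120 N, or if a joint passes its speed limit or range.

## Working session

There is one attempt and no reset: what is moved stays moved. The work goes in short steps, Python scripts to look and compute and a tool call to move; the robot and the scene stay as the last step left them, time stands still between calls to the robot, and variables do not carry over. Pictures are saved under pics/ and viewed, at most 14 in all, crops included, and the job is handed in when it is done.

Besides the shell and the picture viewer there is one more tool, called after ">>>" as a command line: name --argument value ..., lists and objects as JSON in quotes. servo_tool: Moves the arm, as the interface text tells. Its arguments: {"type":"object","properties":{"moves":{"type":"array"},"newtons":{"type":"number"}},"required":["moves"]}

```bash
mkdir -p pics; ls; cat > h.py <<'E'
import numpy as np, cv2, pickle
from plant import state, snapshot, close_job, recognise, landmark_of
from scipy.spatial.transform import Rotation as R
def snap(n,save=None):
    s=snapshot(n)
    if save: cv2.imwrite(f'pics/{save}.png',s['color'][:,:,::-1]); pickle.dump(s,open(f'{save}.pkl','wb'))
    return s
def ray(s,uv):
    p=cv2.undistortPoints(np.array([[uv]],float),s['intrinsics'],s['dist_coeffs'])[0,0]
    d=np.array([p[0],-p[1],-1]); T=s['pose']; return T[:3,3],T[:3,:3]@d
def atz(s,uv,z):
    o,d=ray(s,uv); return o+d*(z-o[2])/d[2]
def atdepth(s,uv):
    o,d=ray(s,uv); u,v=int(round(uv[0])),int(round(uv[1]))
    return o+d*s['z_map'][v,u]
def proj(s,P):
    T=np.linalg.inv(s['pose']); p=(np.atleast_2d(P)@T[:3,:3].T+T[:3,3])*[1,-1,-1]
    return cv2.projectPoints(p,np.zeros(3),np.zeros(3),s['intrinsics'],np.array(s['dist_coeffs']))[0][:,0]
def tri(s1,a,s2,b):
    o1,d1=ray(s1,a);o2,d2=ray(s2,b)
    t=np.linalg.lstsq(np.c_[d1,-d2],o2-o1,rcond=None)[0]
    p,q=o1+t[0]*d1,o2+t[1]*d2
    return (p+q)/2,np.linalg.norm(p-q)
E
python3 - <<'E'
from h import *
st=state();print(st)
for n in('top','side'):
    s=snap(n,n+'0');print(n,s['pose'].round(3).tolist(),s['intrinsics'].round(1).tolist(),s['dist_coeffs'])
    for k in 'driver tweezers spudger brush pen pencil driver_bin tweezers_bin spudger_bin brush_bin'.split():
        print(k,[(round(l['p'],2),(np.array(l['at'])*[640,480]).round(1).tolist()) for l in landmark_of(k,n)])
E
```

```text
pics
{'clock': 0.0, 'q': array([ 1.24248565,  0.50833481, -0.23749905,  1.50116182,  0.12568087,
        1.14888507, -0.15476754]), 'joint_velocities': array([ 0.00104095, -0.0007828 ,  0.00158777, -0.0010343 ,  0.00260084,
        0.00011527, -0.00181386]), 'tau': array([-3.92523079e-04, -6.20588708e+01, -2.18718074e+00, -2.49647427e+01,
        1.25497417e-02,  1.20712887e-02, -2.16867591e-05]), 'tool_pos': array([ 0.26241344, -0.56667649,  0.23042065]), 'tcp_rot': array([ 9.76565279e-01,  2.15219523e-01, -2.08608080e-04, -8.77211457e-04]), 'wrist_force': array([-0.18898496, -0.03636296, -0.5917807 ]), 'wrist_torque': array([-0.02466633,  0.03574829, -0.03170882]), 'grip_force': 0.0, 'width': 1.0027966501243515}
top [[-0.03, 0.998, -0.063, 0.361], [-0.999, -0.028, 0.028, 0.054], [0.026, 0.064, 0.998, 0.857], [0.0, 0.0, 0.0, 1.0]] [[440.3, 0.0, 329.0], [0.0, 440.3, 239.0], [0.0, 0.0, 1.0]] [0.00952373 0.         0.         0.         0.        ]
driver [(0.87, [400.8, 194.7])]
tweezers [(0.88, [395.7, 154.9]), (0.66, [487.8, 192.7]), (0.59, [250.2, 193.4])]
spudger [(0.85, [396.8, 1
[... 316 characters left out ...]
.326, -0.054], [-0.419, -0.547, 0.725, 1.154], [0.012, 0.795, 0.607, 0.977], [0.0, 0.0, 0.0, 1.0]] [[613.2, 0.0, 320.4], [0.0, 613.2, 245.4], [0.0, 0.0, 1.0]] [-0.02254474  0.          0.          0.          0.        ]
driver [(0.49, [326.4, 220.2]), (0.43, [274.9, 285.4])]
tweezers [(0.48, [297.1, 215.2])]
spudger [(0.51, [275.6, 208.9])]
brush [(0.53, [348.2, 191.8])]
pen [(0.57, [327.8, 187.0])]
pencil [(0.4, [351.0, 230.3]), (0.19, [294.0, 268.7])]
driver_bin [(0.97, [291.7, 266.3]), (0.93, [371.7, 347.0]), (0.88, [450.6, 214.2])]
tweezers_bin [(0.65, [275.2, 283.5]), (0.35, [274.9, 209.7])]
spudger_bin [(0.86, [253.0, 302.7]), (0.46, [351.9, 229.1])]
brush_bin [(0.78, [235.2, 325.9])]
```

```bash
python3 - <<'E'
import cv2
a=cv2.imread('pics/top0.png');cv2.imwrite('pics/top0a.png',cv2.resize(a[80:280,120:387],(800,600),interpolation=cv2.INTER_CUBIC))
cv2.imwrite('pics/top0b.png',cv2.resize(a[70:270,340:607],(800,600),interpolation=cv2.INTER_CUBIC))
E
```

```text
(no output)
```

View pics/top0.png

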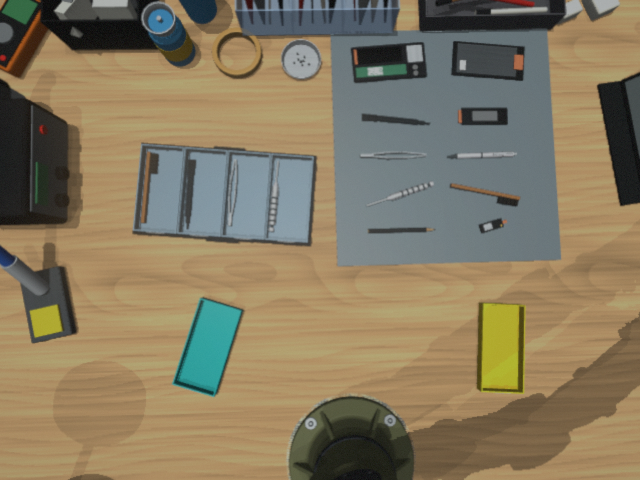

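View pics/side0.png

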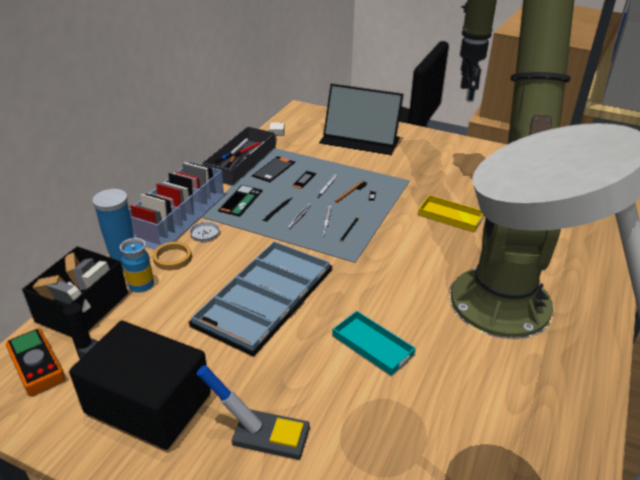

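```bash
sleep 1
```

```text
(no output)
```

View pics/top0a.png

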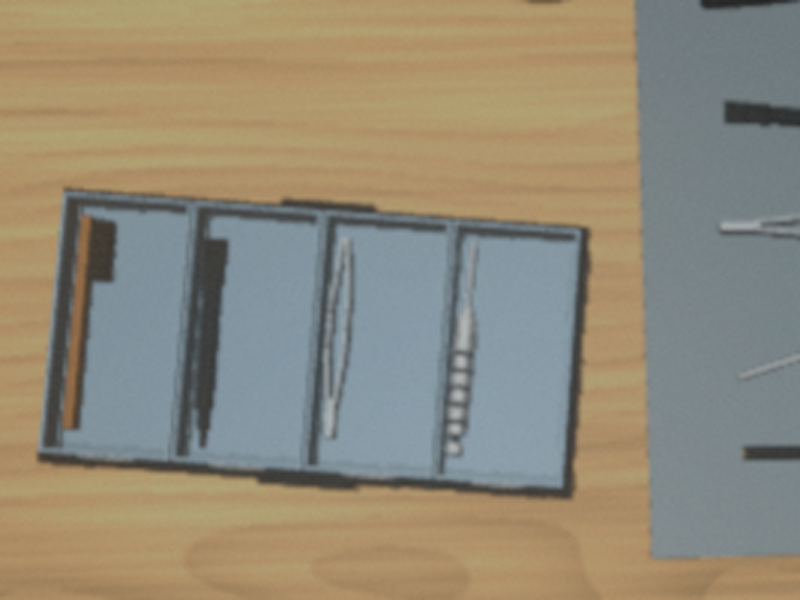

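View pics/top0b.png

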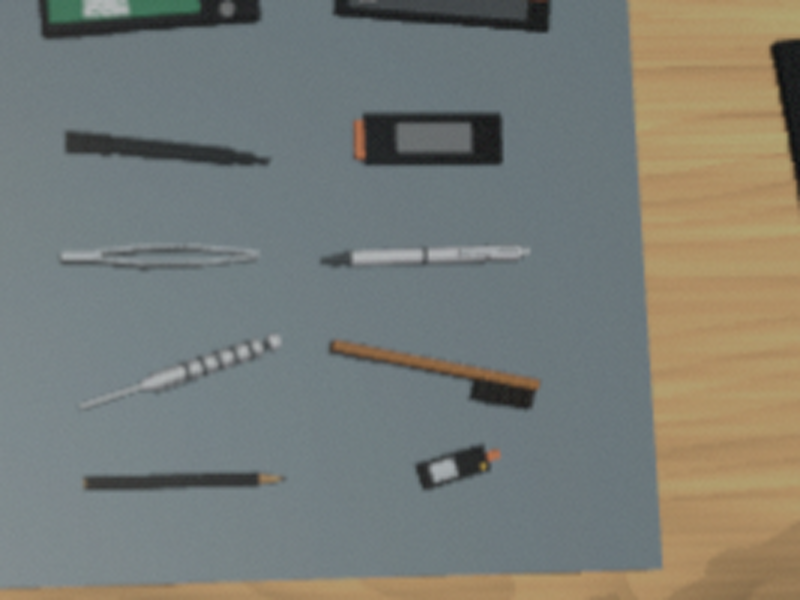

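The top view shows these things:

- **Tools:** spudger (397,118) has a wedge at the left. Tweezers (396,155) have their points to the right. Driver (401,195) has a ringed handle and a thin blade to the lower left. Brush (485,193) has bristles to the lower right.
- **Look-alikes:** the pen (481,154) has a clip and nib and no blade. The pencil (402,231) has a pale cone.
- **Bins, left to right:** brush (158,193), spudger (203,195), tweezers (249,194), driver (291,198). The free side of each is on the right. The turquoise and yellow bins are decoys.

The crop confirms each of these.

```bash
cat > m.py <<'E'
from h import *
t=pickle.load(open('top0.pkl','rb'));s=pickle.load(open('side0.pkl','rb'))
img=t['color'].astype(int);mat=np.median(img[100:260,345:545].reshape(-1,3),0)
diff=np.abs(img-mat).sum(2)
print('mat z',[atdepth(t,p)[2].round(4) for p in [(350,180),(440,175),(440,215)]],'table',atdepth(t,(280,280))[2].round(4))
box={'driver':(360,176,440,212,5.5),'tweezers':(353,143,433,167,4.5),'spudger':(353,108,436,130,4),'brush':(445,178,525,212,5.5)}
for k,(x0,y0,x1,y1,h) in box.items():
    m=(diff[y0:y1,x0:x1]>45).astype(np.uint8)
    n,l,st,_=cv2.connectedComponentsWithStats(m,connectivity=8);i=1+st[1:,4].argmax()
    v,u=np.nonzero(l==i)
    P=np.array([atz(t,(a+x0,b+y0),.003+h/1000) for a,b in zip(u,v)])[:,:2]
    if k=='brush': # handle pixels only
        c=img[v+y0,u+x0]; hp=(c[:,0]-c[:,2])>30; Q=P[hp]
    else: Q=P
    vx,vy,cx,cy=cv2.fitLine(Q.astype(np.float32),cv2.DIST_HUBER,0,1e-3,1e-3).ravel()
    d=np.array([vx,vy]);c=np.array([cx,cy]);e=(P-c)@d;mid=c+d*(e.min()+e.max())/2
    z=[atdepth(t,(a+x0,b+y0))[2] for a,b in zip(u,v)]
    print(k,'mid',mid.round(4),'len',round(e.max()-e.min(),4),'axis deg',np.degrees(np.arctan2(vy,vx)).round(1),'topz',np.percentile(z,[50,90]).round(4),'sideproj',proj(s,[*mid,.003+h/1000]).round(1))
T={'driver':((400.8,194.7),(326.4,220.2)),'tweezers':((395.7,154.9),(297.1,215.2)),'spudger':((396.8,117.7),(275.6,208.9)),'brush':((484.8,192.9),(348.2,191.8)),
'driver_bin':((291,197.8),(291.7,266.3)),'tweezers_bin':((248.5,194.1),(275.2,283.5)),'spudger_bin':((202.6,194.7),(253,302.7)),'brush_bin':((158,193.1),(235.2,325.9))}
for k,(a,b) in T.items():
    p,g=tri(t,a,s,b);print(k,'tri',p.round(4),'gap',g.round(4),'floor/obj depth z',atdepth(t,a)[2].round(4))
# bins: bluish hull
r=img[135:255,125:330];m=((r[:,:,2]-r[:,:,0]>12)&(r.sum(2)>200)).astype(np.uint8)
m=cv2.morphologyEx(m,cv2.MORPH_CLOSE,np.ones((7,7),np.uint8))
n,l,st,_=cv2.connectedComponentsWithStats(m);i=1+st[1:,4].argmax();v,u=np.nonzero(l==i)
P=np.array([atz(t,(a+125,b+135),.028) for a,b in zip(u,v)])[:,:2]
(c,sz,an)=cv2.minAreaRect((P*1000).astype(np.float32));print('bins rect',np.round(c,1),np.round(sz,1),an)
print(cv2.boxPoints((c,sz,an)).round(1).tolist())
E
python3 m.py
```

```text
mat z [np.float64(0.0024), np.float64(0.0015), np.float64(0.0008)] table -0.0014
driver mid [ 0.4936 -0.0911] len 0.0952 axis deg -73.4 topz [0.011  0.0138] sideproj [[325.1 224.9]]
tweezers mid [ 0.5796 -0.0809] len 0.091 axis deg -89.0 topz [0.0041 0.0114] sideproj [[295.1 219.3]]
spudger mid [ 0.6471 -0.1082] len 0.1377 axis deg 83.2 topz [0.0073 0.0105] sideproj [[278.1 208.5]]
brush mid [ 0.5004 -0.2769] len 0.1403 axis deg 77.4 topz [0.0112 0.014 ] sideproj [[349.1 191.3]]
driver tri [ 0.4983 -0.1122  0.0093] gap 0.0016 floor/obj depth z 0.0152
tweezers tri [ 0.5814 -0.1052  0.0046] gap 0.0078 floor/obj depth z 0.003
spudger tri [ 6.554e-01 -1.119e-01  4.000e-04] gap 0.0034 floor/obj depth z 0.0119
brush tri [ 0.5001 -0.2778  0.0062] gap 0.0061 floor/obj depth z 0.008
driver_bin tri [0.4978 0.1017 0.004 ] gap 0.0002 floor/obj depth z 0.0012
tweezers_bin tri [0.504  0.1823 0.0088] gap 0.0052 floor/obj depth z 0.0044
spudger_bin tri [0.5087 0.2704 0.016 ] gap 0.0051 floor/obj depth z 0.0039
brush_bin tri [0.5104 0.353  0.0163] gap 0.0021 floor/obj depth z 0.0033
bins rect [506.6 224.9] [324.3 165.8] 84.53057861328125
[[408.6000061035156, 71.4000015258789], [573.5999755859375, 55.599998474121094], [604.5, 378.3999938964844], [439.5, 394.20001220703125]]
```

```bash
cat > m2.py <<'E'
from h import *
t=pickle.load(open('top0.pkl','rb'));s=pickle.load(open('side0.pkl','rb'))
img=t['color'].astype(int)
for k,(x0,y0,x1,y1,h) in {'driver':(360,176,440,212,5.5),'tweezers':(353,143,433,167,4.5)}.items():
    r=img[y0:y1,x0:x1];d=np.abs(r-np.median(r.reshape(-1,3),0)).sum(2)
    m=cv2.morphologyEx((d>30).astype(np.uint8),cv2.MORPH_CLOSE,np.ones((5,5),np.uint8))
    n,l,st,_=cv2.connectedComponentsWithStats(m,connectivity=8);i=1+st[1:,4].argmax()
    v,u=np.nonzero(l==i)
    P=np.array([atz(t,(a+x0,b+y0),.003+h/1000) for a,b in zip(u,v)])[:,:2]
    vx,vy,cx,cy=cv2.fitLine(P.astype(np.float32),cv2.DIST_HUBER,0,1e-3,1e-3).ravel()
    dd=np.array([vx,vy]);c=np.array([cx,cy]);e=(P-c)@dd;mid=c+dd*(e.min()+e.max())/2
    print(k,mid.round(4),round(e.max()-e.min(),4),np.degrees(np.arctan2(vy,vx)).round(1),proj(s,[*mid,.003+h/1000]).round(1))
    # sub-pixel width profile at the origin, image columns near
E
python3 m2.py
cat > go.py <<'E'
import sys
from h import *
# go.py x y z(mm) ydir(deg, world direction of the tool y axis): shift/turn in current tool axes
def go(x,y,z,a):
    st=state();p=st['tool_pos']*1000;r=R.from_quat(st['tcp_rot'])
    best=None
    for aa in(a,a+180):
        yy=np.array([np.cos(np.radians(aa)),np.sin(np.radians(aa)),0]);zz=np.array([0,0,-1.])
        g=R.from_matrix(np.c_[np.cross(yy,zz),yy,zz]);rv=(r.inv()*g).as_rotvec()
        print('shift',r.inv().apply(np.array([x,y,z])-p).round(1),'turn',rv.round(3),'q7 would be about',(st['q'][6]).round(2))
    print('t',st['clock'],'tcp',p.round(1),'yaxis deg',np.degrees(np.arctan2(*r.as_matrix()[[1,0],1])).round(1),'q',st['q'].round(2),'w',st['width'].round(3),'F',st['wrist_force'].round(1),'grip',st['grip_force'].round(1))
if __name__=='__main__': go(*map(float,sys.argv[1:]))
E
python3 go.py 500.4 -276.9 80 -12.6
```

```text
driver [ 0.4987 -0.1118] 0.1377 -72.6 [[326.5 220.5]]
tweezers [ 0.5765 -0.1006] 0.1303 89.3 [[299.3 215.9]]
shift [ 337.7 -163.4  151.3] turn [-0.    -0.    -0.917] q7 would be about -0.15
shift [ 337.7 -163.4  151.3] turn [-0.     0.     2.224] q7 would be about -0.15Traceback (most recent call last):
  File "go.py", line 12, in <module>
    if __name__=='__main__': go(*map(float,sys.argv[1:]))
                             ~~^^^^^^^^^^^^^^^^^^^^^^^^^^
  File "go.py", line 11, in go
    print('t',st['clock'],'tcp',p.round(1),'yaxis deg',np.degrees(np.arctan2(*r.as_matrix()[[1,0],1])).round(1),'q',st['q'].round(2),'w',st['width'].round(3),'F',st['wrist_force'].round(1),'grip',st['grip_force'].round(1))
                                                                                                                                         ^^^^^^^^^^^^^^^^^
AttributeError: 'float' object has no attribute 'round'
```

```bash
sed -i "s/st\['width'\].round(3)/round(st['width'],3)/; s/st\['grip_force'\].round(1)/round(st['grip_force'],1)/" go.py; python3 go.py 500.4 -276.9 60 -12.6
```

```text
shift [ 337.7 -163.4  171.3] turn [-0.    -0.    -0.917] q7 would be about -0.15
shift [ 337.7 -163.4  171.3] turn [-0.     0.     2.224] q7 would be about -0.15
t 1.1 tcp [ 262.7 -567.1  231.3] yaxis deg -65.1 q [ 1.24  0.51 -0.24  1.5   0.13  1.15 -0.15] w 0.998 F [ 0.3  0.  -0.5] grip 0.0
```

Careful with the scale: shifts go in shares of 800 mm and turns go in shares of pi rad. That gives: 338 mm / 800 = 0.4225, -163 mm / 800 = -0.2038, -0.917 rad / 3.1416 = -0.2919.

>>> servo_tool --moves '[[[0.1063, -0.0513, 0.0438, 0, 0, -0.0382, 0.2], [0.2125, -0.1025, 0.1, 0, 0, -0.1114, 0.2], [0.4225, -0.2038, 0.2125, 0, 0, -0.2919, 0.2], [0.4225, -0.2038, 0.2125, 0, 0, -0.2919, 0.2], [0.4225, -0.2038, 0.2125, 0, 0, -0.2919, 0.2], [0.4225, -0.2038, 0.2125, 0, 0, -0.2919, 0.2], [0.4225, -0.2038, 0.2125, 0, 0, -0.2919, 0.2], [0.4225, -0.2038, 0.2125, 0, 0, -0.2919, 0.2], [0.4225, -0.2038, 0.2125, 0, 0, -0.2919, 0.2], [0.4225, -0.2038, 0.2125, 0, 0, -0.2919, 0.2], [0.4225, -0.2038, 0.2125, 0, 0, -0.2919, 0.2], [0.4225, -0.2038, 0.2125, 0, 0, -0.2919, 0.2], [0.4225, -0.2038, 0.2125, 0, 0, -0.2919, 0.2], [0.4225, -0.2038, 0.2125, 0, 0, -0.2919, 0.2], [0.4225, -0.2038, 0.2125, 0, 0, -0.2919, 0.2]]]' --newtons 50

```text
clock: 2.35
tool_pos: [0.5001, -0.2789, 0.0618]
tcp_rot: [0.781, 0.624, -0.0, 0.001]
wrist_force: [-0.3, -0.8, -0.6]
width: 0.401
grip_force: 0.0
```

```bash
python3 go.py 500.4 -276.9 4.5 -12.6
```

```text
shift [ 2.1 -0.2 57.3] turn [ 0.     0.001 -0.003] q7 would be about -0.12
shift [ 2.1 -0.2 57.3] turn [ 2.000e-03 -1.000e-03  3.139e+00] q7 would be about -0.12
t 2.35 tcp [ 500.1 -278.9   61.8] yaxis deg -12.8 q [ 0.73  0.64 -0.42  1.85  0.37  0.74 -0.12] w 0.401 F [-0.3 -0.8 -0.6] grip 0.0
```

To row units: 56.5 mm / 800 = 0.0706, 52 mm / 800 = 0.065.

>>> servo_tool --moves '[[[0.0013, 0, 0.025, 0, 0, 0, 0.2], [0.0013, 0, 0.05, 0, 0, 0, 0.2], [0.0013, 0, 0.065, 0, 0, 0, 0.2], [0.0013, 0, 0.0706, 0, 0, 0, 0.2], [0.0013, 0, 0.0706, 0, 0, 0, 0.2], [0.0013, 0, 0.0706, 0, 0, 0, 1], [0.0013, 0, 0.0706, 0, 0, 0, 1], [0.0013, 0, 0.0706, 0, 0, 0, 1], [0.0013, 0, 0.0706, 0, 0, 0, 1], [0.0013, 0, 0.0706, 0, 0, 0, 1], [0.0013, 0, 0.0706, 0, 0, 0, 1], [0.0013, 0, 0.0706, 0, 0, 0, 1]]]'

```text
clock: 3.35
tool_pos: [0.5018, -0.2766, 0.0058]
tcp_rot: [0.78, 0.625, 0.0, 0.001]
wrist_force: [-0.5, -0.5, 6.4]
width: 0.063
grip_force: 51.0
```

```bash
python3 go.py 500.4 -276.9 4.5 -12.6
```

```text
shift [-0.6 -1.3  1.3] turn [ 0.002  0.001 -0.   ] q7 would be about -0.17
shift [-0.6 -1.3  1.3] turn [ 1.000e-03 -3.000e-03  3.141e+00] q7 would be about -0.17
t 3.35 tcp [ 501.8 -276.6    5.8] yaxis deg -12.6 q [ 0.7   0.71 -0.38  1.89  0.43  0.62 -0.17] w 0.063 F [-0.5 -0.5  6.4] grip 51.0
```

```bash
python3 go.py 517.3 336.9 60 84.5
```

```text
shift [ 602.  -118.7  -54.8] turn [ 1.000e-03  2.000e-03 -1.695e+00] q7 would be about -0.17
shift [ 602.  -118.7  -54.8] turn [ 2.000e-03 -1.000e-03  1.447e+00] q7 would be about -0.17
t 3.35 tcp [ 501.8 -276.6    5.8] yaxis deg -12.6 q [ 0.7   0.71 -0.38  1.89  0.43  0.62 -0.17] w 0.063 F [-0.5 -0.5  6.4] grip 51.0
```

>>> servo_tool --moves '[[[0, 0, -0.0063, 0, 0, 0, 1], [0, 0, -0.0188, 0, 0, 0, 1], [0, 0, -0.0438, 0, 0, 0, 1], [0, 0, -0.0688, 0, 0, 0, 1], [0, 0, -0.0688, 0, 0, 0, 1]]]'

```text
clock: 3.77
tool_pos: [0.5031, -0.2768, 0.0639]
tcp_rot: [0.78, 0.625, 0.001, 0.002]
wrist_force: [0.5, 0.7, -0.1]
width: 0.06
grip_force: 50.1
```

```bash
python3 go.py 517.3 336.9 60 84.5; python3 - <<'E'
from h import *
s=snap('side','s1');a=s['color'][150:270,280:440,::-1];cv2.imwrite('pics/s1c.png',cv2.resize(a,(800,600),interpolation=cv2.INTER_CUBIC))
E
```

```text
shift [ 602.  -120.     2.5] turn [ 0.003  0.005 -1.695] q7 would be about -0.12
shift [ 602.  -120.     2.5] turn [ 0.005 -0.003  1.447] q7 would be about -0.12
t 3.7667 tcp [ 503.1 -276.8   63.9] yaxis deg -12.6 q [ 0.73  0.63 -0.43  1.84  0.38  0.74 -0.12] w 0.06 F [ 0.5  0.7 -0.1] grip 50.1
```

View pics/s1c.png

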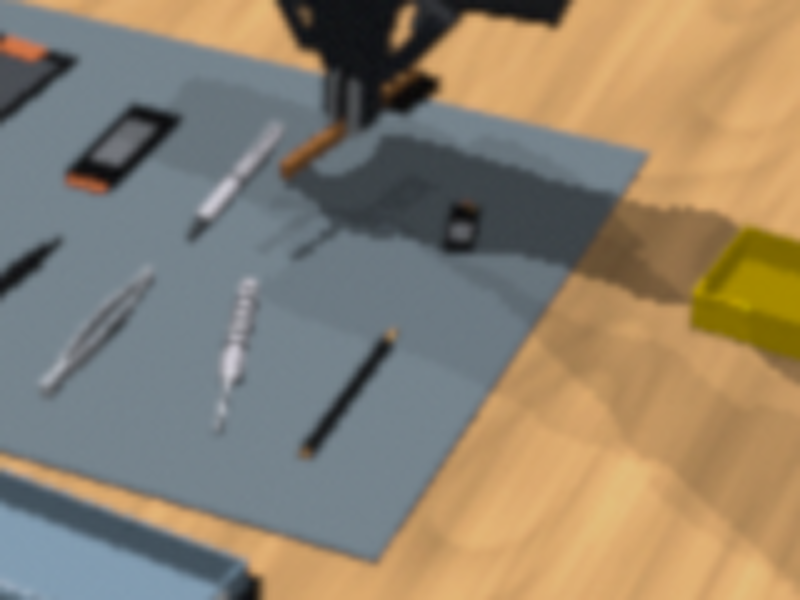

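The brush is held level, at crop (350,130). Next I carry it to the brush bin.

To row units: 602 mm / 800 = 0.7525, -119 mm / 800 = -0.1488, -1.695 rad / 3.1416 = -0.5395.

>>> servo_tool --moves '[[[0.0188, -0.0038, 0, 0, 0, -0.0159, 1], [0.0563, -0.0113, 0, 0, 0, -0.0477, 1], [0.1, -0.02, 0, 0, 0, -0.0859, 1], [0.15, -0.03, 0, 0, 0, -0.1241, 1], [0.2, -0.04, 0, 0, 0, -0.1623, 1], [0.25, -0.05, 0, 0, 0, -0.2005, 1], [0.3, -0.06, 0, 0, 0, -0.2387, 1], [0.35, -0.07, 0, 0, 0, -0.2769, 1], [0.4, -0.08, 0, 0, 0, -0.3151, 1], [0.45, -0.0888, 0, 0, 0, -0.3533, 1], [0.5, -0.0988, 0, 0, 0, -0.3915, 1], [0.55, -0.1088, 0, 0, 0, -0.4297, 1], [0.6, -0.1188, 0, 0, 0, -0.4647, 1], [0.65, -0.1288, 0, 0, 0, -0.4966, 1], [0.7, -0.1388, 0, 0, 0, -0.522, 1], [0.7313, -0.145, 0, 0, 0, -0.5348, 1], [0.7475, -0.1475, 0, 0, 0, -0.5395, 1], [0.7525, -0.1488, 0, 0, 0, -0.5395, 1], [0.7525, -0.1488, 0, 0, 0, -0.5395, 1], [0.7525, -0.1488, 0, 0, 0, -0.5395, 1]]]'

```text
clock: 5.48
tool_pos: [0.5163, 0.3352, 0.0591]
tcp_rot: [0.049, 0.999, -0.001, -0.0]
wrist_force: [0.9, -0.9, 0.3]
width: 0.062
grip_force: 50.1
```

```bash
python3 - <<'E'
from h import *
import time
p=[];
for i in range(3):
    s=snap('top','p1');p.append(state()['tool_pos'])
print(np.mean(p,0)*1000,len(p))
cv2.imwrite('pics/p1c.png',cv2.resize(s['color'][80:280,80:347,::-1],(800,600),interpolation=cv2.INTER_CUBIC))
E
python3 go.py 517.3 336.9 9 84.5
```

```text
[516.82808431 334.80122285  59.47946977] 3
shift [-0.2  2.  50.7] turn [-0.002  0.    -0.002] q7 would be about 0.23
shift [-0.2  2.  50.7] turn [0.000e+00 3.000e-03 3.139e+00] q7 would be about 0.23
t 5.6333 tcp [516.9 335.   59.7] yaxis deg 84.4 q [-0.15  0.79 -0.82  1.72  0.69  0.95  0.23] w 0.062 F [-0.5  0.1 -1.4] grip 50.1
```

View pics/p1c.png

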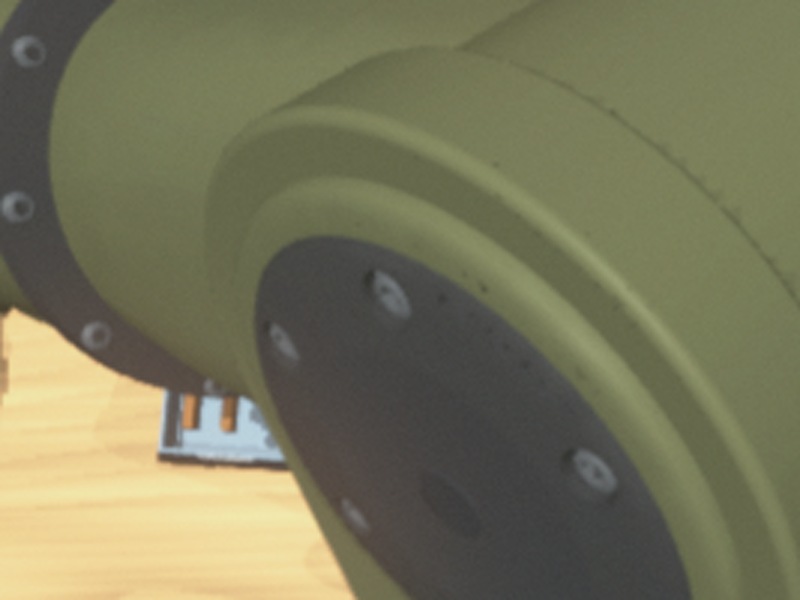

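The arm hides most of the bin. The brush tail shows at (230,410), beside the stored brush at (190,410), so it is in the right bin.

To row units: 50.5 mm / 800 = 0.0631, 49 mm / 800 = 0.0613.

>>> servo_tool --moves '[[[0, 0.0013, 0.025, 0, 0, 0, 1], [0, 0.0013, 0.0475, 0, 0, 0, 1], [0, 0.0013, 0.0575, 0, 0, 0, 1], [0, 0.0013, 0.0613, 0, 0, 0, 1], [0, 0.0013, 0.0631, 0, 0, 0, 1], [0, 0.0013, 0.0631, 0, 0, 0, 1], [0, 0.0013, 0.0631, 0, 0, 0, 1]]]'

```text
clock: 6.22
tool_pos: [0.5169, 0.3386, 0.0101]
tcp_rot: [0.048, 0.999, 0.001, 0.0]
wrist_force: [-0.3, 0.7, -0.6]
width: 0.059
grip_force: 50.1
```

To row units: 1 mm / 800 = 0.0013, 0.5 mm / 800 = 0.0006.

>>> servo_tool --moves '[[[0, 0, 0.0006, 0, 0, 0, 1], [0, 0, 0.0013, 0, 0, 0, 1], [0, 0, 0.0013, 0, 0, 0, 1], [0, 0, 0.0013, 0, 0, 0, 1]]]'

```text
clock: 6.55
tool_pos: [0.5168, 0.3388, 0.0094]
tcp_rot: [0.048, 0.999, 0.0, 0.001]
wrist_force: [-0.7, -1.7, 6.2]
width: 0.065
grip_force: 50.9
```

To row units: 1 mm / 800 = 0.0013, 0.5 mm / 800 = 0.0006.

>>> servo_tool --moves '[[[0, 0, 0.0006, 0, 0, 0, 1], [0, 0, 0.0013, 0, 0, 0, 1], [0, 0, 0.0013, 0, 0, 0, 1], [0, 0, 0.0013, 0, 0, 0, 1]]]'

```text
clock: 6.88
tool_pos: [0.5169, 0.3388, 0.0093]
tcp_rot: [0.048, 0.999, 0.0, 0.001]
wrist_force: [-1.9, -3.2, 13.7]
width: 0.057
grip_force: 51.9
```

The brush is on the bin floor, with contact confirmed. I release it with a small opening and lift.

>>> servo_tool --moves '[[[0, 0, -0.0013, 0, 0, 0, 0.6], [0, 0, -0.0013, 0, 0, 0, 0.6], [0, 0, -0.0013, 0, 0, 0, 0.6], [0, 0, -0.0013, 0, 0, 0, 0.55], [0, 0, -0.0013, 0, 0, 0, 0.55], [0, 0, -0.0188, 0, 0, 0, 0.55], [0, 0, -0.05, 0, 0, 0, 0.55], [0, 0, -0.1, 0, 0, 0, 0.2], [0, 0, -0.1, 0, 0, 0, 0.2]]]'

```text
clock: 7.63
tool_pos: [0.5181, 0.3417, 0.0947]
tcp_rot: [0.048, 0.999, 0.003, 0.003]
wrist_force: [1.1, 2.2, 0.8]
width: 0.397
grip_force: 0.0
```

```bash
python3 go.py 498.7 -111.8 60 17.4
```

```text
shift [ -23.6 -453.6   31.5] turn [1.000e-02 1.000e-03 1.172e+00] q7 would be about 0.26
shift [ -23.6 -453.6   31.5] turn [-1.00e-03  1.10e-02 -1.97e+00] q7 would be about 0.26
t 7.6333 tcp [518.1 341.7  94.7] yaxis deg 84.5 q [-0.14  0.75 -0.85  1.69  0.65  1.    0.26] w 0.397 F [1.1 2.2 0.8] grip 0.0
```

To row units: -449 mm / 800 = -0.5613, -440 mm / 800 = -0.55, 1.172 rad / 3.1416 = 0.3731.

>>> servo_tool --moves '[[[-0.0013, -0.025, 0, 0, 0, 0.0159, 0.2], [-0.0038, -0.075, 0, 0, 0, 0.0477, 0.2], [-0.0063, -0.125, 0, 0, 0, 0.0859, 0.2], [-0.0088, -0.175, 0, 0, 0, 0.1241, 0.2], [-0.0113, -0.225, 0.0063, 0, 0, 0.1623, 0.2], [-0.0138, -0.275, 0.0125, 0, 0, 0.2005, 0.2], [-0.0163, -0.325, 0.0188, 0, 0, 0.2387, 0.2], [-0.0188, -0.375, 0.025, 0, 0, 0.2769, 0.2], [-0.0225, -0.425, 0.0313, 0, 0, 0.3151, 0.2], [-0.025, -0.475, 0.035, 0, 0, 0.3501, 0.2], [-0.0275, -0.5188, 0.035, 0, 0, 0.3692, 0.2], [-0.03, -0.55, 0.035, 0, 0, 0.3731, 0.2], [-0.03, -0.5613, 0.035, 0, 0, 0.3731, 0.2], [-0.03, -0.5613, 0.035, 0, 0, 0.3731, 0.2], [-0.03, -0.5613, 0.035, 0, 0, 0.3731, 0.2], [-0.03, -0.5613, 0.035, 0, 0, 0.3731, 0.2]]]'

```text
clock: 8.97
tool_pos: [0.4979, -0.1088, 0.0598]
tcp_rot: [0.591, 0.807, 0.001, 0.0]
wrist_force: [-0.5, 0.7, 0.5]
width: 0.4
grip_force: 0.0
```

```bash
python3 - <<'E'
from h import *
s=snap('top','p2')
cv2.imwrite('pics/p2c.png',cv2.resize(s['color'][80:280,120:387,::-1],(800,600),interpolation=cv2.INTER_CUBIC))
E
python3 go.py 498.7 -111.8 4.5 17.4
```

```text
shift [-3.3 -0.2 55.2] turn [ 0.001 -0.001  0.003] q7 would be about -0.03
shift [-3.3 -0.2 55.2] turn [ 1.000e-03  2.000e-03 -3.139e+00] q7 would be about -0.03
t 9.0167 tcp [ 497.8 -108.7   59.7] yaxis deg 17.5 q [ 0.54  0.59 -0.56  2.01  0.49  0.67 -0.03] w 0.405 F [ 0.4  0.4 -0.1] grip 0.0
```

View pics/p2c.png

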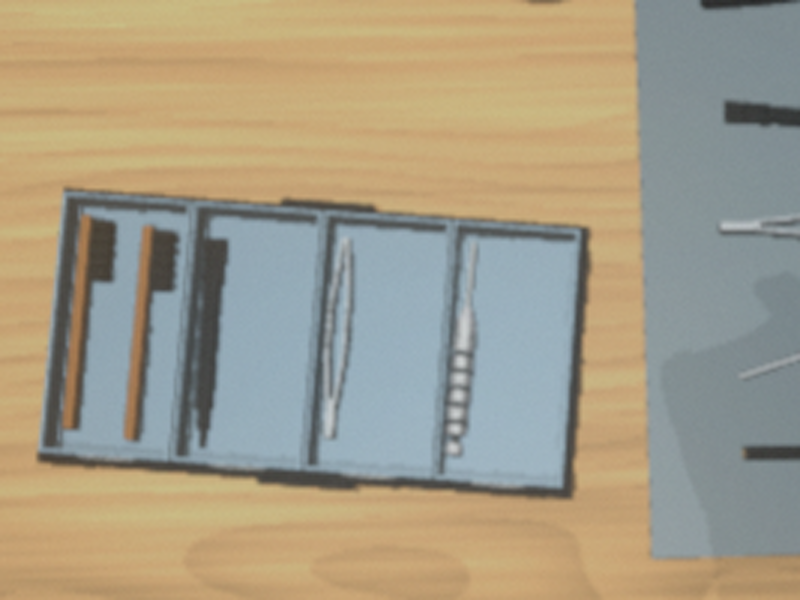

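The placed brush lies lengthways and parallel to its mate, at crop (140,330). Next is the driver.

To row units: 54.5 mm / 800 = 0.0681, 51 mm / 800 = 0.0638.

>>> servo_tool --moves '[[[-0.0038, 0, 0.025, 0, 0, 0, 0.2], [-0.0038, 0, 0.05, 0, 0, 0, 0.2], [-0.0038, 0, 0.0638, 0, 0, 0, 0.2], [-0.0038, 0, 0.0681, 0, 0, 0, 0.2], [-0.0038, 0, 0.0681, 0, 0, 0, 0.2], [-0.0038, 0, 0.0681, 0, 0, 0, 1], [-0.0038, 0, 0.0681, 0, 0, 0, 1], [-0.0038, 0, 0.0681, 0, 0, 0, 1], [-0.0038, 0, 0.0681, 0, 0, 0, 1], [-0.0038, 0, 0.0681, 0, 0, 0, 1], [-0.0038, 0, 0.0681, 0, 0, 0, 1], [-0.0038, 0, 0.0681, 0, 0, 0, 1]]]'

```text
clock: 10.02
tool_pos: [0.499, -0.1134, 0.0057]
tcp_rot: [0.592, 0.806, 0.001, 0.001]
wrist_force: [-0.1, 1.0, 6.8]
width: 0.105
grip_force: 50.9
```

To row units: -55 mm / 800 = -0.0688, -50 mm / 800 = -0.0625.

>>> servo_tool --moves '[[[0, 0, -0.0063, 0, 0, 0, 1], [0, 0, -0.0188, 0, 0, 0, 1], [0, 0, -0.0438, 0, 0, 0, 1], [0, 0, -0.0625, 0, 0, 0, 1], [0, 0, -0.0688, 0, 0, 0, 1], [0, 0, -0.0688, 0, 0, 0, 1], [0, 0, -0.0688, 0, 0, 0, 1]]]'

```text
clock: 10.6
tool_pos: [0.4982, -0.1142, 0.0599]
tcp_rot: [0.593, 0.806, -0.0, 0.0]
wrist_force: [-0.3, 0.2, -1.3]
width: 0.107
grip_force: 50.0
```

```bash
python3 - <<'E'
from h import *
s=snap('side','s2');a=s['color'][150:270,250:410,::-1];cv2.imwrite('pics/s2c.png',cv2.resize(a,(800,600),interpolation=cv2.INTER_CUBIC))
# bin targets, 10 mm to the -y side
c=np.array([506.6,224.9]);y=np.array([.0953,.9955])
for k,i in zip(('driver','tweezers','spudger','brush'),(-1.5,-.5,.5,1.5)): print(k,(c+y*(81*i-10)).round(1))
E
python3 go.py 494.0 93.9 60 84.5
```

```text
driver [494.1  94. ]
tweezers [501.8 174.6]
spudger [509.5 255.3]
brush [517.2 335.9]
shift [199.7  58.3  -0.6] turn [-0.    -0.    -1.172] q7 would be about -0.03
shift [199.7  58.3  -0.6] turn [-0.000e+00  1.000e-03  1.969e+00] q7 would be about -0.03
t 10.65 tcp [ 497.9 -114.1   59.4] yaxis deg 17.3 q [ 0.55  0.59 -0.56  2.01  0.5   0.67 -0.03] w 0.108 F [ 0.4  0.  -0.1] grip 50.0
```

View pics/s2c.png

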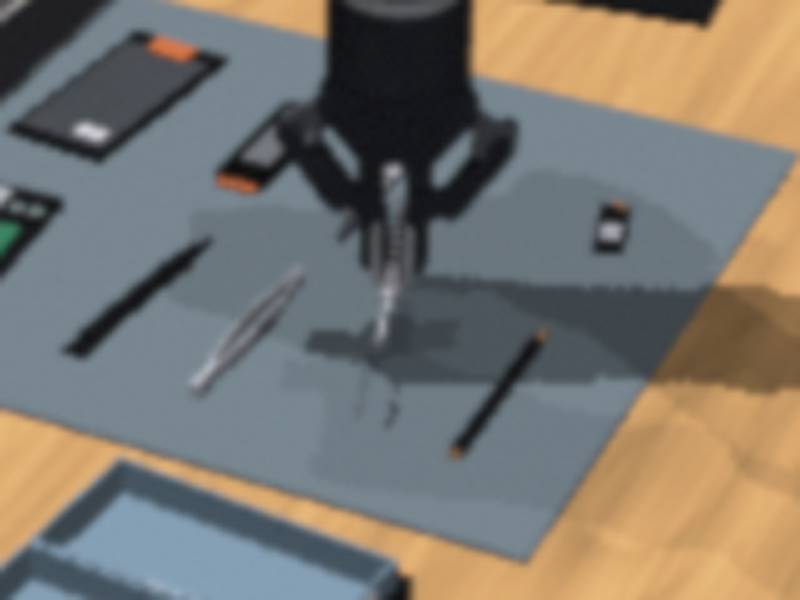

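The driver is held, blade tip at crop (380,340). Next I carry it to the driver bin.

To row units: 200 mm / 800 = 0.25, 196 mm / 800 = 0.245, -1.172 rad / 3.1416 = -0.3731.

>>> servo_tool --moves '[[[0.01, 0.0025, 0, 0, 0, -0.0159, 1], [0.03, 0.0088, 0, 0, 0, -0.0477, 1], [0.055, 0.0163, 0, 0, 0, -0.0859, 1], [0.08, 0.0238, 0, 0, 0, -0.1241, 1], [0.105, 0.0313, 0, 0, 0, -0.1623, 1], [0.13, 0.0388, 0, 0, 0, -0.2005, 1], [0.155, 0.0463, 0, 0, 0, -0.2387, 1], [0.1825, 0.0538, 0, 0, 0, -0.2769, 1], [0.21, 0.0613, 0, 0, 0, -0.3151, 1], [0.2325, 0.0675, 0, 0, 0, -0.347, 1], [0.245, 0.0713, 0, 0, 0, -0.3661, 1], [0.25, 0.0725, 0, 0, 0, -0.3731, 1], [0.25, 0.0725, 0, 0, 0, -0.3731, 1], [0.25, 0.0725, 0, 0, 0, -0.3731, 1], [0.25, 0.0725, 0, 0, 0, -0.3731, 1]]]'

```text
clock: 11.9
tool_pos: [0.4937, 0.0933, 0.0594]
tcp_rot: [0.049, 0.999, -0.0, -0.0]
wrist_force: [0.0, 0.3, -0.3]
width: 0.111
grip_force: 50.0
```

```bash
python3 go.py 494.1 94 9.5 84.5
```

```text
shift [-0.3  0.8 49.9] turn [-0.001 -0.001 -0.002] q7 would be about 0.49
shift [-0.3  0.8 49.9] turn [-1.00e-03  2.00e-03  3.14e+00] q7 would be about 0.49
t 11.9 tcp [493.7  93.3  59.4] yaxis deg 84.4 q [ 0.32  0.67 -0.86  2.03  0.73  0.79  0.49] w 0.111 F [ 0.   0.3 -0.3] grip 50.0
```

>>> servo_tool --moves '[[[0, 0, 0.025, 0, 0, 0, 1], [0, 0, 0.0475, 0, 0, 0, 1], [0, 0, 0.0575, 0, 0, 0, 1], [0, 0, 0.0613, 0, 0, 0, 1], [0, 0, 0.0631, 0, 0, 0, 1], [0, 0, 0.0631, 0, 0, 0, 1], [0, 0, 0.0631, 0, 0, 0, 1]]]'

```text
clock: 12.48
tool_pos: [0.4944, 0.0944, 0.0099]
tcp_rot: [0.048, 0.999, 0.0, 0.0]
wrist_force: [-0.1, -0.9, 0.6]
width: 0.107
grip_force: 50.0
```

To row units: 1 mm / 800 = 0.0013, 0.5 mm / 800 = 0.0006.

>>> servo_tool --moves '[[[0, 0, 0.0006, 0, 0, 0, 1], [0, 0, 0.0013, 0, 0, 0, 1], [0, 0, 0.0013, 0, 0, 0, 1], [0, 0, 0.0013, 0, 0, 0, 1]]]'

```text
clock: 12.82
tool_pos: [0.4945, 0.0945, 0.0092]
tcp_rot: [0.048, 0.999, -0.0, 0.001]
wrist_force: [-0.7, -0.7, 7.2]
width: 0.109
grip_force: 51.0
```

Contact is confirmed, so I release and lift.

To row units: -70 mm / 800 = -0.0875, -40 mm / 800 = -0.05.

>>> servo_tool --moves '[[[0, 0, 0, 0, 0, 0, 0.55], [0, 0, 0, 0, 0, 0, 0.55], [0, 0, 0, 0, 0, 0, 0.5], [0, 0, 0, 0, 0, 0, 0.5], [0, 0, 0, 0, 0, 0, 0.5], [0, 0, -0.0188, 0, 0, 0, 0.5], [0, 0, -0.05, 0, 0, 0, 0.5], [0, 0, -0.0875, 0, 0, 0, 0.2], [0, 0, -0.0875, 0, 0, 0, 0.2], [0, 0, -0.0875, 0, 0, 0, 0.2], [0, 0, -0.0875, 0, 0, 0, 0.2]]]'

```text
clock: 13.73
tool_pos: [0.4938, 0.0939, 0.078]
tcp_rot: [0.048, 0.999, -0.0, -0.0]
wrist_force: [-0.1, 0.4, -0.0]
width: 0.4
grip_force: 0.0
```

```bash
python3 go.py 576.5 -100.6 60 -0.7
```

```text
shift [-101.  -185.7   18. ] turn [-0.     0.     1.487] q7 would be about 0.52
shift [-101.  -185.7   18. ] turn [-0.    -0.    -1.655] q7 would be about 0.52
t 13.7333 tcp [493.8  93.9  78. ] yaxis deg 84.5 q [ 0.34  0.64 -0.89  2.01  0.69  0.82  0.52] w 0.4 F [-0.1  0.4 -0. ] grip 0.0
```

To row units: -185.5 mm / 800 = -0.2319, -101 mm / 800 = -0.1263, 1.487 rad / 3.1416 = 0.4733.

>>> servo_tool --moves '[[[-0.0063, -0.0113, 0, 0, 0, 0.0255, 0.2], [-0.0188, -0.0338, 0, 0, 0, 0.0637, 0.2], [-0.0313, -0.0575, 0, 0, 0, 0.1019, 0.2], [-0.0438, -0.08, 0, 0, 0, 0.1401, 0.2], [-0.0563, -0.1038, 0.0038, 0, 0, 0.1783, 0.2], [-0.0688, -0.1263, 0.0075, 0, 0, 0.2165, 0.2], [-0.0813, -0.15, 0.0113, 0, 0, 0.2546, 0.2], [-0.0938, -0.1725, 0.015, 0, 0, 0.2928, 0.2], [-0.105, -0.1925, 0.0188, 0, 0, 0.331, 0.2], [-0.1138, -0.21, 0.0225, 0, 0, 0.3692, 0.2], [-0.1213, -0.2225, 0.0225, 0, 0, 0.4074, 0.2], [-0.1263, -0.2319, 0.0225, 0, 0, 0.4456, 0.2], [-0.1263, -0.2319, 0.0225, 0, 0, 0.4711, 0.2], [-0.1263, -0.2319, 0.0225, 0, 0, 0.4733, 0.2], [-0.1263, -0.2319, 0.0225, 0, 0, 0.4733, 0.2], [-0.1263, -0.2319, 0.0225, 0, 0, 0.4733, 0.2]]]'

```text
clock: 15.07
tool_pos: [0.5762, -0.0994, 0.0596]
tcp_rot: [0.71, 0.704, -0.0, -0.001]
wrist_force: [0.2, 0.2, -0.4]
width: 0.398
grip_force: 0.0
```

```bash
python3 - <<'E'
from h import *
s=snap('top','p3')
cv2.imwrite('pics/p3c.png',cv2.resize(s['color'][80:280,200:467,::-1],(800,600),interpolation=cv2.INTER_CUBIC))
E
python3 go.py 576.5 -100.6 4.5 -0.7
```

```text
shift [-1.2  0.2 55.3] turn [-0.001 -0.     0.003] q7 would be about -0.27
shift [-1.2  0.2 55.3] turn [ 0.000e+00 -2.000e-03 -3.138e+00] q7 would be about -0.27
t 15.1167 tcp [576.3 -99.4  59.8] yaxis deg -0.5 q [ 0.42  0.66 -0.47  1.81  0.41  0.77 -0.27] w 0.398 F [0.2 0.1 0.1] grip 0.0
```

View pics/p3c.png

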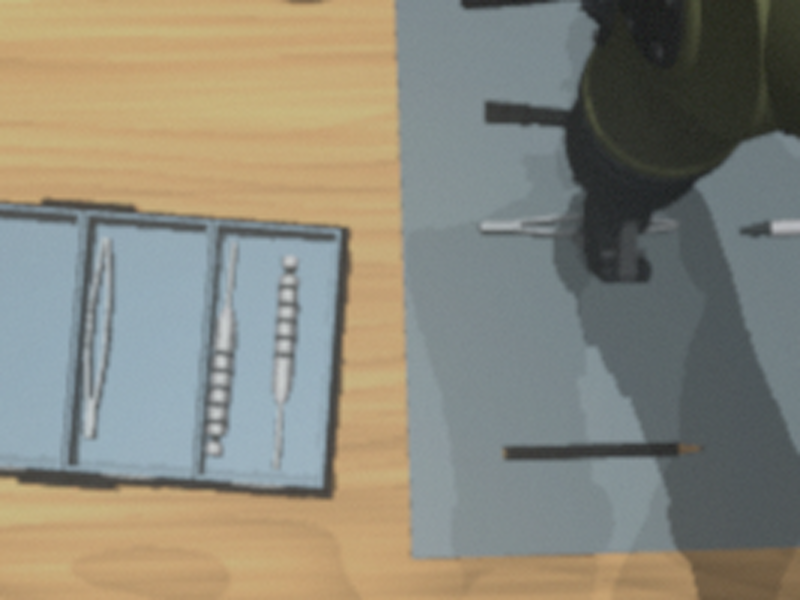

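The driver lies lengthways inside its bin, at crop (283,360). Next are the tweezers.

To row units: 54.5 mm / 800 = 0.0681, 51 mm / 800 = 0.0638.

>>> servo_tool --moves '[[[-0.0013, 0, 0.025, 0, 0, 0, 0.2], [-0.0013, 0, 0.05, 0, 0, 0, 0.2], [-0.0013, 0, 0.0638, 0, 0, 0, 0.2], [-0.0013, 0, 0.0681, 0, 0, 0, 0.2], [-0.0013, 0, 0.0681, 0, 0, 0, 0.2], [-0.0013, 0, 0.0681, 0, 0, 0, 1], [-0.0013, 0, 0.0681, 0, 0, 0, 1], [-0.0013, 0, 0.0681, 0, 0, 0, 1], [-0.0013, 0, 0.0681, 0, 0, 0, 1], [-0.0013, 0, 0.0681, 0, 0, 0, 1], [-0.0013, 0, 0.0681, 0, 0, 0, 1], [-0.0013, 0, 0.0681, 0, 0, 0, 1]]]'

```text
clock: 16.12
tool_pos: [0.5774, -0.1009, 0.0068]
tcp_rot: [0.711, 0.703, 0.001, 0.001]
wrist_force: [-1.1, 0.5, 6.8]
width: 0.12
grip_force: 50.1
```

To row units: -55 mm / 800 = -0.0688, -50 mm / 800 = -0.0625.

>>> servo_tool --moves '[[[0, 0, -0.0063, 0, 0, 0, 1], [0, 0, -0.0188, 0, 0, 0, 1], [0, 0, -0.0438, 0, 0, 0, 1], [0, 0, -0.0625, 0, 0, 0, 1], [0, 0, -0.0688, 0, 0, 0, 1], [0, 0, -0.0688, 0, 0, 0, 1], [0, 0, -0.0688, 0, 0, 0, 1]]]'

```text
clock: 16.7
tool_pos: [0.5766, -0.1012, 0.0609]
tcp_rot: [0.711, 0.703, -0.0, 0.0]
wrist_force: [-0.3, -0.1, -0.8]
width: 0.124
grip_force: 49.3
```

```bash
python3 go.py 501.8 174.6 60 84.5;python3 - <<'E'
from h import *
s=snap('side','s3');a=s['color'][150:270,230:390,::-1];cv2.imwrite('pics/s3c.png',cv2.resize(a,(800,600),interpolation=cv2.INTER_CUBIC))
E
```

```text
shift [274.8 -78.2   0.8] turn [-0.     0.    -1.487] q7 would be about -0.27
shift [274.8 -78.2   0.8] turn [0.    0.    1.655] q7 would be about -0.27
t 16.7 tcp [ 576.6 -101.2   60.9] yaxis deg -0.7 q [ 0.43  0.66 -0.47  1.81  0.41  0.77 -0.27] w 0.124 F [-0.3 -0.1 -0.8] grip 49.3
```

View pics/s3c.png

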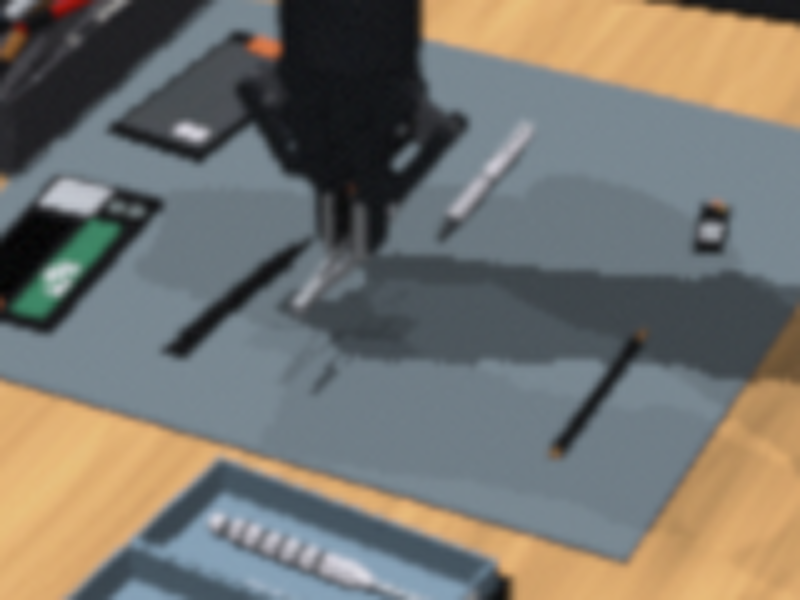

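The tweezers are held, end at crop (300,300), and the driver is flat in its bin at (300,560). Next I carry the tweezers.

To row units: 275 mm / 800 = 0.3438, 272 mm / 800 = 0.34, -1.487 rad / 3.1416 = -0.4733.

>>> servo_tool --moves '[[[0.0125, -0.0038, 0, 0, 0, -0.0159, 1], [0.0375, -0.01, 0, 0, 0, -0.0477, 1], [0.0625, -0.0175, 0, 0, 0, -0.0859, 1], [0.09, -0.025, 0, 0, 0, -0.1241, 1], [0.1175, -0.0338, 0, 0, 0, -0.1623, 1], [0.145, -0.0413, 0, 0, 0, -0.2005, 1], [0.1725, -0.0488, 0, 0, 0, -0.2387, 1], [0.2, -0.0575, 0, 0, 0, -0.2769, 1], [0.2275, -0.065, 0, 0, 0, -0.3151, 1], [0.255, -0.0725, 0, 0, 0, -0.3533, 1], [0.2825, -0.08, 0, 0, 0, -0.3915, 1], [0.3075, -0.0875, 0, 0, 0, -0.4265, 1], [0.3275, -0.0925, 0, 0, 0, -0.4552, 1], [0.34, -0.0963, 0, 0, 0, -0.4695, 1], [0.3438, -0.0975, 0, 0, 0, -0.4733, 1], [0.3438, -0.0975, 0, 0, 0, -0.4733, 1], [0.3438, -0.0975, 0, 0, 0, -0.4733, 1], [0.3438, -0.0975, 0, 0, 0, -0.4733, 1]]]'

```text
clock: 18.25
tool_pos: [0.5023, 0.1736, 0.0605]
tcp_rot: [0.049, 0.999, -0.001, -0.0]
wrist_force: [0.4, 0.1, -0.5]
width: 0.123
grip_force: 49.3
```

```bash
python3 go.py 501.8 174.6 9.5 84.5
```

```text
shift [ 0.6  1.  51. ] turn [-0.001 -0.    -0.003] q7 would be about 0.38
shift [ 0.6  1.  51. ] turn [-0.000e+00  2.000e-03  3.139e+00] q7 would be about 0.38
t 18.25 tcp [502.3 173.6  60.5] yaxis deg 84.3 q [ 0.15  0.7  -0.85  1.95  0.71  0.83  0.38] w 0.123 F [ 0.4  0.1 -0.5] grip 49.3
```

To row units: 50.5 mm / 800 = 0.0631, 49 mm / 800 = 0.0613.

>>> servo_tool --moves '[[[0, 0.0013, 0.025, 0, 0, 0, 1], [0, 0.0013, 0.0475, 0, 0, 0, 1], [0, 0.0013, 0.0575, 0, 0, 0, 1], [0, 0.0013, 0.0613, 0, 0, 0, 1], [0, 0.0013, 0.0631, 0, 0, 0, 1], [0, 0.0013, 0.0631, 0, 0, 0, 1], [0, 0.0013, 0.0631, 0, 0, 0, 1]]]'

```text
clock: 18.83
tool_pos: [0.5026, 0.176, 0.011]
tcp_rot: [0.048, 0.999, 0.0, 0.0]
wrist_force: [1.4, -0.3, -0.2]
width: 0.126
grip_force: 49.3
```

>>> servo_tool --moves '[[[0, 0, 0.0006, 0, 0, 0, 1], [0, 0, 0.0013, 0, 0, 0, 1], [0, 0, 0.0013, 0, 0, 0, 1], [0, 0, 0.0013, 0, 0, 0, 1]]]'

```text
clock: 19.17
tool_pos: [0.5027, 0.1762, 0.0103]
tcp_rot: [0.048, 0.999, 0.0, 0.001]
wrist_force: [-1.4, -0.4, 7.7]
width: 0.121
grip_force: 50.1
```

>>> servo_tool --moves '[[[0, 0, 0, 0, 0, 0, 0.5], [0, 0, 0, 0, 0, 0, 0.5], [0, 0, 0, 0, 0, 0, 0.48], [0, 0, 0, 0, 0, 0, 0.48], [0, 0, 0, 0, 0, 0, 0.48], [0, 0, -0.0188, 0, 0, 0, 0.48], [0, 0, -0.05, 0, 0, 0, 0.48], [0, 0, -0.0875, 0, 0, 0, 0.2], [0, 0, -0.0875, 0, 0, 0, 0.2], [0, 0, -0.0875, 0, 0, 0, 0.2], [0, 0, -0.0875, 0, 0, 0, 0.2]]]'

```text
clock: 20.08
tool_pos: [0.502, 0.1755, 0.0789]
tcp_rot: [0.048, 0.999, -0.0, -0.0]
wrist_force: [-0.4, -0.3, -0.4]
width: 0.404
grip_force: 0.0
```

```bash
python3 go.py 647.1 -108.2 60 -6.8
```

```text
shift [-171.6 -268.5   19.1] turn [-0.     0.     1.593] q7 would be about 0.4
shift [-171.6 -268.5   19.1] turn [-0.    -0.    -1.548] q7 would be about 0.4
t 20.0833 tcp [502.  175.5  78.9] yaxis deg 84.5 q [ 0.17  0.67 -0.88  1.93  0.68  0.86  0.4 ] w 0.404 F [-0.4 -0.3 -0.4] grip 0.0
```

To row units: -268.5 mm / 800 = -0.3356, -260 mm / 800 = -0.325, 1.593 rad / 3.1416 = 0.5071.

>>> servo_tool --moves '[[[-0.0075, -0.0125, 0, 0, 0, 0.0255, 0.2], [-0.0225, -0.035, 0, 0, 0, 0.0637, 0.2], [-0.0388, -0.06, 0, 0, 0, 0.1019, 0.2], [-0.0563, -0.0875, 0, 0, 0, 0.1401, 0.2], [-0.0738, -0.115, 0.0038, 0, 0, 0.1783, 0.2], [-0.0913, -0.1425, 0.0075, 0, 0, 0.2165, 0.2], [-0.1088, -0.17, 0.0113, 0, 0, 0.2546, 0.2], [-0.1263, -0.1975, 0.015, 0, 0, 0.2928, 0.2], [-0.1438, -0.225, 0.0188, 0, 0, 0.331, 0.2], [-0.1613, -0.2525, 0.0225, 0, 0, 0.3692, 0.2], [-0.1788, -0.28, 0.0238, 0, 0, 0.4074, 0.2], [-0.195, -0.305, 0.0238, 0, 0, 0.4456, 0.2], [-0.2075, -0.325, 0.0238, 0, 0, 0.4775, 0.2], [-0.2144, -0.3356, 0.0238, 0, 0, 0.4997, 0.2], [-0.2144, -0.3356, 0.0238, 0, 0, 0.5071, 0.2], [-0.2144, -0.3356, 0.0238, 0, 0, 0.5071, 0.2], [-0.2144, -0.3356, 0.0238, 0, 0, 0.5071, 0.2]]]'

```text
clock: 21.5
tool_pos: [0.6463, -0.1062, 0.0594]
tcp_rot: [0.746, 0.666, -0.0, -0.001]
wrist_force: [-0.9, -0.2, 0.4]
width: 0.401
grip_force: 0.0
```

```bash
python3 - <<'E'
from h import *
s=snap('top','p4')
cv2.imwrite('pics/p4c.png',cv2.resize(s['color'][80:280,160:427,::-1],(800,600),interpolation=cv2.INTER_CUBIC))
E
python3 go.py 647.1 -108.2 4.5 -6.8
```

```text
shift [-2.2  1.  55.2] turn [-0.001 -0.001  0.005] q7 would be about -0.33
shift [-2.2  1.  55.2] turn [ 1.000e-03 -2.000e-03 -3.137e+00] q7 would be about -0.33
t 21.55 tcp [ 646.4 -106.    59.7] yaxis deg -6.5 q [ 0.38  0.74 -0.44  1.61  0.39  0.88 -0.33] w 0.399 F [-0.1  0.4  0.2] grip 0.0
```

View pics/p4c.png

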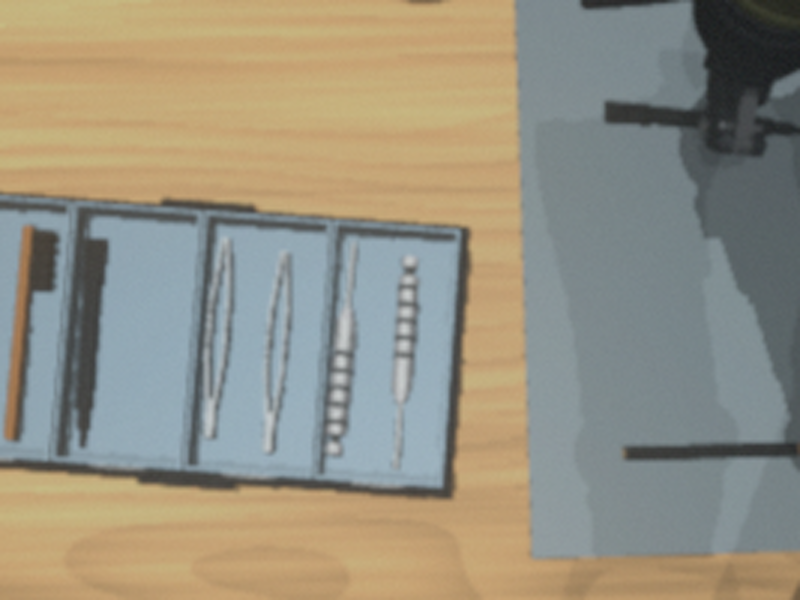

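The tweezers lie lengthways in their bin at crop (277,350), and the fingers stand over the spudger. Next is the spudger.

To row units: 54.5 mm / 800 = 0.0681, 51 mm / 800 = 0.0638.

>>> servo_tool --moves '[[[-0.0025, 0.0013, 0.025, 0, 0, 0, 0.2], [-0.0025, 0.0013, 0.05, 0, 0, 0, 0.2], [-0.0025, 0.0013, 0.0638, 0, 0, 0, 0.2], [-0.0025, 0.0013, 0.0681, 0, 0, 0, 0.2], [-0.0025, 0.0013, 0.0681, 0, 0, 0, 0.2], [-0.0025, 0.0013, 0.0681, 0, 0, 0, 1], [-0.0025, 0.0013, 0.0681, 0, 0, 0, 1], [-0.0025, 0.0013, 0.0681, 0, 0, 0, 1], [-0.0025, 0.0013, 0.0681, 0, 0, 0, 1], [-0.0025, 0.0013, 0.0681, 0, 0, 0, 1], [-0.0025, 0.0013, 0.0681, 0, 0, 0, 1], [-0.0025, 0.0013, 0.0681, 0, 0, 0, 1]]]'

```text
clock: 22.55
tool_pos: [0.6487, -0.1097, 0.007]
tcp_rot: [0.748, 0.664, 0.001, 0.001]
wrist_force: [0.0, 0.2, 6.6]
width: 0.09
grip_force: 49.6
```

To row units: -55 mm / 800 = -0.0688, -50 mm / 800 = -0.0625.

>>> servo_tool --moves '[[[0, 0, -0.0063, 0, 0, 0, 1], [0, 0, -0.0188, 0, 0, 0, 1], [0, 0, -0.0438, 0, 0, 0, 1], [0, 0, -0.0625, 0, 0, 0, 1], [0, 0, -0.0688, 0, 0, 0, 1], [0, 0, -0.0688, 0, 0, 0, 1], [0, 0, -0.0688, 0, 0, 0, 1]]]'

```text
clock: 23.13
tool_pos: [0.6478, -0.11, 0.0609]
tcp_rot: [0.748, 0.664, -0.0, 0.0]
wrist_force: [-0.1, 0.2, -1.2]
width: 0.088
grip_force: 48.8
```

```bash
python3 go.py 512.5 254.9 60 84.5;python3 - <<'E'
from h import *
s=snap('side','s4');a=s['color'][150:270,210:370,::-1];cv2.imwrite('pics/s4c.png',cv2.resize(a,(800,600),interpolation=cv2.INTER_CUBIC))
E
```

```text
shift [ 346.4 -177.4    0.8] turn [-0.     0.    -1.593] q7 would be about -0.32
shift [ 346.4 -177.4    0.8] turn [0.    0.    1.549] q7 would be about -0.32
t 23.1333 tcp [ 647.8 -110.    60.9] yaxis deg -6.8 q [ 0.38  0.74 -0.44  1.61  0.39  0.88 -0.32] w 0.088 F [-0.1  0.2 -1.2] grip 48.8
```

View pics/s4c.png

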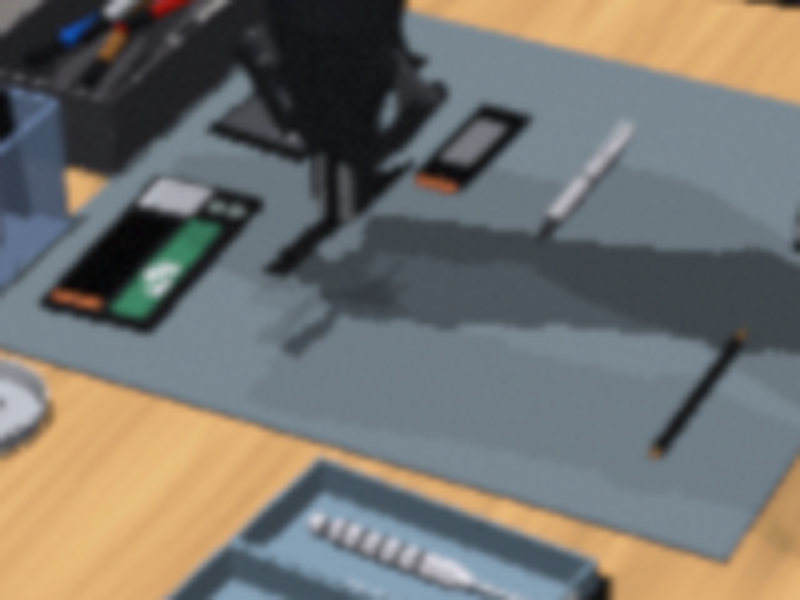

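The spudger is held level, from crop (275,265) to (410,170). Next I carry it.

To row units: 346.5 mm / 800 = 0.4331, -170 mm / 800 = -0.2125, -1.593 rad / 3.1416 = -0.5071.

>>> servo_tool --moves '[[[0.0125, -0.0063, 0, 0, 0, -0.0159, 1], [0.0375, -0.0188, 0, 0, 0, -0.0477, 1], [0.0688, -0.035, 0, 0, 0, -0.0859, 1], [0.1013, -0.0525, 0, 0, 0, -0.1241, 1], [0.1338, -0.0688, 0, 0, 0, -0.1623, 1], [0.1663, -0.085, 0, 0, 0, -0.2005, 1], [0.1988, -0.1013, 0, 0, 0, -0.2387, 1], [0.2313, -0.1188, 0, 0, 0, -0.2769, 1], [0.2638, -0.135, 0, 0, 0, -0.3151, 1], [0.2963, -0.1513, 0, 0, 0, -0.3533, 1], [0.3288, -0.1688, 0, 0, 0, -0.3915, 1], [0.3613, -0.185, 0, 0, 0, -0.4297, 1], [0.3913, -0.2, 0, 0, 0, -0.4615, 1], [0.415, -0.2125, 0, 0, 0, -0.4902, 1], [0.4288, -0.22, 0, 0, 0, -0.5029, 1], [0.4331, -0.2219, 0, 0, 0, -0.5071, 1], [0.4331, -0.2219, 0, 0, 0, -0.5071, 1], [0.4331, -0.2219, 0, 0, 0, -0.5071, 1], [0.4331, -0.2219, 0, 0, 0, -0.5071, 1]]]'

```text
clock: 24.77
tool_pos: [0.5131, 0.2533, 0.0604]
tcp_rot: [0.05, 0.999, -0.001, -0.0]
wrist_force: [-0.4, 0.2, 0.4]
width: 0.091
grip_force: 48.8
```

```bash
python3 go.py 512.5 254.9 9.5 84.5
```

```text
shift [ 0.8  1.6 50.9] turn [-0.001  0.    -0.003] q7 would be about 0.3
shift [ 0.8  1.6 50.9] turn [0.000e+00 2.000e-03 3.138e+00] q7 would be about 0.3
t 24.7667 tcp [513.1 253.3  60.4] yaxis deg 84.3 q [ 0.    0.74 -0.84  1.84  0.7   0.88  0.3 ] w 0.091 F [-0.4  0.2  0.4] grip 48.8
```

To row units: 50.5 mm / 800 = 0.0631, 49 mm / 800 = 0.0613.

>>> servo_tool --moves '[[[0, 0.0013, 0.025, 0, 0, 0, 1], [0, 0.0013, 0.0475, 0, 0, 0, 1], [0, 0.0013, 0.0575, 0, 0, 0, 1], [0, 0.0013, 0.0613, 0, 0, 0, 1], [0, 0.0013, 0.0631, 0, 0, 0, 1], [0, 0.0013, 0.0631, 0, 0, 0, 1], [0, 0.0013, 0.0631, 0, 0, 0, 1]]]'

```text
clock: 25.35
tool_pos: [0.5131, 0.2559, 0.011]
tcp_rot: [0.048, 0.999, 0.0, 0.0]
wrist_force: [0.7, -0.6, 0.3]
width: 0.097
grip_force: 48.8
```

To row units: 1 mm / 800 = 0.0013, 0.5 mm / 800 = 0.0006.

>>> servo_tool --moves '[[[0, 0, 0.0006, 0, 0, 0, 1], [0, 0, 0.0013, 0, 0, 0, 1], [0, 0, 0.0013, 0, 0, 0, 1], [0, 0, 0.0013, 0, 0, 0, 1]]]'

```text
clock: 25.68
tool_pos: [0.5131, 0.2562, 0.0105]
tcp_rot: [0.048, 0.999, 0.0, 0.001]
wrist_force: [-1.2, -2.9, 9.3]
width: 0.091
grip_force: 49.9
```

Contact is confirmed. I release, lift, and draw back clear of the bins for the final look.

To row units: -420 mm / 800 = -0.525, -390 mm / 800 = -0.4875, 1.1 rad / 3.1416 = 0.3501.

>>> servo_tool --moves '[[[0, 0, 0, 0, 0, 0, 0.55], [0, 0, 0, 0, 0, 0, 0.55], [0, 0, 0, 0, 0, 0, 0.5], [0, 0, 0, 0, 0, 0, 0.5], [0, 0, 0, 0, 0, 0, 0.5], [0, 0, -0.0188, 0, 0, 0, 0.5], [0, 0, -0.05, 0, 0, 0, 0.5], [0, 0, -0.0938, 0, 0, 0, 0.2], [0, 0, -0.1375, 0, 0, 0, 0.2], [0, -0.0375, -0.1625, 0, 0, 0.0318, 0.2], [0, -0.0875, -0.1625, 0, 0, 0.0637, 0.2], [0, -0.1375, -0.1625, 0, 0, 0.0955, 0.2], [0, -0.1875, -0.1625, 0, 0, 0.1273, 0.2], [0, -0.2375, -0.1625, 0, 0, 0.1592, 0.2], [0, -0.2875, -0.1625, 0, 0, 0.191, 0.2], [0, -0.3375, -0.1625, 0, 0, 0.2228, 0.2], [0, -0.3875, -0.1625, 0, 0, 0.2546, 0.2], [0, -0.4375, -0.1625, 0, 0, 0.2865, 0.2], [0, -0.4875, -0.1625, 0, 0, 0.3183, 0.2], [0, -0.525, -0.1625, 0, 0, 0.3501, 0.2]]]'

```text
clock: 27.35
tool_pos: [0.4713, -0.1656, 0.1392]
tcp_rot: [0.566, 0.824, -0.001, 0.0]
wrist_force: [0.0, 0.1, -0.3]
width: 0.398
grip_force: 0.0
```

To row units: -90 mm / 800 = -0.1125, -60 mm / 800 = -0.075.

>>> servo_tool --moves '[[[0, -0.075, 0, 0, 0, 0, 0.2], [0, -0.1125, 0, 0, 0, 0, 0.2], [0, -0.1125, 0, 0, 0, 0, 0.2], [0, -0.1125, 0, 0, 0, 0, 0.2], [0, -0.1125, 0, 0, 0, 0, 0.2]]]'

```text
clock: 27.77
tool_pos: [0.3887, -0.1951, 0.1396]
tcp_rot: [0.563, 0.826, 0.0, 0.0]
wrist_force: [0.6, -0.4, 0.1]
width: 0.399
grip_force: 0.0
```

```bash
python3 - <<'E'
from h import *
s=snap('top','p5')
cv2.imwrite('pics/p5c.png',cv2.resize(s['color'][80:280,120:387,::-1],(800,600),interpolation=cv2.INTER_CUBIC))
# height above table along each placed tool (expected top = 6.5 mm + tool height)
c=np.array([.5066,.2249]);y=np.array([.0953,.9955]);x=np.array([.9955,-.0953])
for k,i in zip(('driver','tweezers','spudger','brush'),(-1.5,-.5,.5,1.5)):
    print(k,[round(1000*max(atdepth(s,proj(s,[*(c+y*(.081*i-.010+o)+x*a),.015])[0])[2] for o in np.arange(-.008,.009,.002))) for a in(-.05,-.03,0,.03,.05)])
E
```

```text
driver [13, 14, 18, 18, 17]
tweezers [15, 17, 16, 13, 13]
spudger [14, 15, 14, 17, 14]
brush [19, 17, 16, 17, 17]
```

View pics/p5c.png

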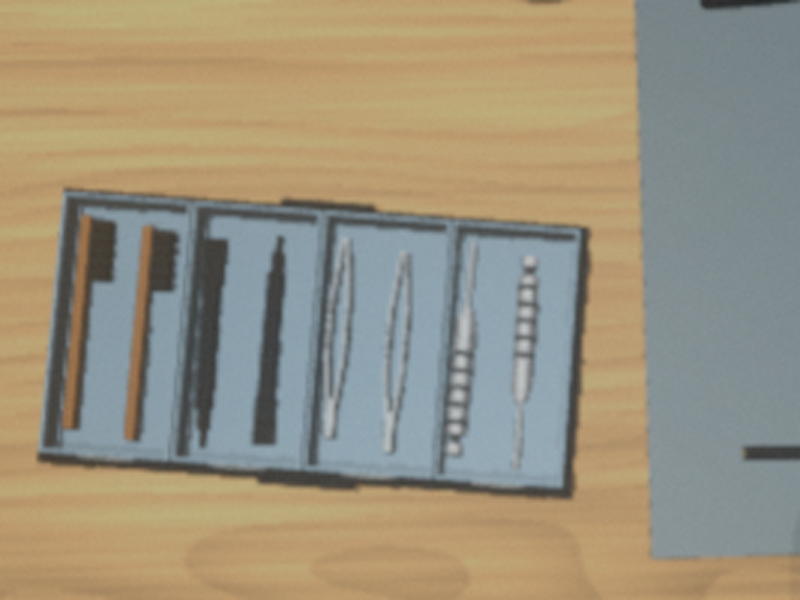

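All four tools lie flat and lengthways beside their mates, and their heights match the text. The pencil is unmoved.

```bash
python3 -c "
from plant import close_job
print(close_job())"
```

```text
the job is handed in; nothing more can be done
None
```

The driver, tweezers, spudger and brush each lie flat and lengthways in their matching caddy bin; the pen and pencil were left on the mat, and the job is handed in at about 28 s of the 112 s allowed.

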